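# Park the drip cover and charge the lubricant bottle

### The job

On the green charging stand, turn the red clamp knob to free the sliding drip cover, slide the cover clear of the orange sprung pad until its yellow pointer lines up with the red flag, and turn the knob fully back to lock it there. Then press the black lubricant bottle, held upright, down on the middle of the pad until the pad is fully down for a moment, let it rise, and leave the bottle standing upright on the middle of the pad. Leave the other things where they are.

Things in the scene. Friction and masses are not known exactly. Their poses are not given: they have to be found in the camera images.
- stand: Green charging stand, fixed: base plate 200 x 380 x 20 mm (local x from -70 to 130 mm, y from -200 to 180 mm). Origin on the slab. Its y axis runs along the steel rail, which lies on local x = 80 mm; x points away from the robot at yaw 0. A clear reservoir, 60 mm across and 200 mm tall, stands on it at local (83, -170) mm.
- knob_grip (a point): Middle of the red bar of the clamp knob on top of the blue carriage, on the knob's axis, 115 mm above the slab. Bar 64 mm long, 16 mm thick; its top is 14 mm above this point, the 48 mm disc under it 22 mm below. This point's y axis points along the bar and turns with it; z is up. Can be gripped from above and used to drag the carriage too.
- clamp_knob (a joint): Angle of the clamp knob, rad, growing anticlockwise seen from above. 0 = fully locked (bar parallel to the rail, at its stop), 1.3 = other stop. Its cam bites the rail below about 0.65 and goes over centre at about 0.25, so that it stays locked; beyond 0.75 the carriage is free. Freed: beyond 0.9; locked: below 0.15. It takes up to about 0.3 N m.
- carriage (a joint): Position of carriage and cover along the rail, m, growing to the stand's +y; 0 = cover centred over the pad, 0.16 = end stop. Free, it moves with about 3 N and stays put. Blue carriage 70 mm long, 56 mm wide, top 85 mm above the slab; the aluminium cover (100 mm in x, 84 mm in y, top 73 mm above the slab) reaches from it towards the stand's -x.
- pointer (a point): Tip of the yellow pointer on the far side of the carriage, 45 mm above the slab; it moves with the carriage and lies level with the knob's axis along the rail, 40 mm from it in the stand's +x.
- flag_mark (a point): Middle of the top of the red flag, a small fixed block 12 mm wide along the rail (stand's y), 35 mm above the slab, on the white scale strip beyond the rail. Its axes are parallel to those of the stand. The pointer must come to this place along the rail, within the flag's width.
- pad_top (a point): Middle of the top face of the orange round sprung pad (80 mm across), 55 mm above the slab when up; z is up. It moves with the pad.
- charge_pad (a joint): How far the pad is pressed down, m: 0 = up, 0.012 = fully down at its stop. Springy: pushing starts to move it at about 3 N, and fully down takes about 13 N in all, the weight of the bottle included.
- lube_mid (a point): Centre (half-way up) of the black plastic lubricant bottle with yellow band: 150 mm tall, body 60 mm across, upright. Its ribbed dark twist cap, fixed on, is 38 mm across and reaches from 41 mm to 75 mm above this point, with a sloping shoulder under it (33 to 41 mm above this point). 250 to 490 g. Stands in one of four places, two on each side of the stand.
- amber: Bystander: amber glass bottle with white cap, 60 mm across, 150 mm tall, origin at the centre of its underside.
- jar: Bystander: white jar with red lid, 68 mm across, 100 mm tall, origin at the centre of its underside.
- can: Bystander: blue can, 66 mm across, 120 mm tall, origin at the centre of its underside.
- mallet: Bystander: wooden mallet lying down; head 60 x 100 x 65 mm centred on the origin (underside), handle 200 mm long and 25 mm thick towards its -x.
- scoop: Bystander: yellow plastic scoop, 205 mm long in its x (from -120 to 85 mm), 70 mm wide, 45 mm high, origin under it.
- tin: Bystander: tin box with sliding lid, 140 x 85 x 49 mm, origin at the centre of its underside.

How it is judged:
By the outcome, as a careful person would: the job done as asked, in the order asked, and still so for the second after the job is handed in, with the robot touching nothing.
It also fails if it takes over 58 s, if anything falls off the work surface, if the arm or the gripper's body presses on something with over 40 N, if the wrist force passes 120 N, or if a joint passes its speed limit or range.

### The arm

A 6-joint arm with a two-finger parallel gripper is mounted at the origin on the work surface. World frame = base frame: x ahead of the robot, y to its left, z up, the work surface at z = 0. Lengths are in m, angles in rad, forces in N, time in s.
With the tool pointing down it reaches from about 0.275 to 0.775 m from the base axis. Payload 14.6 kg.
Tool frame: the origin (TCP) lies at the very end of the fingers, on their centre line; the grasp point (between the pads) lies 19 mm behind it; z points along the fingers, y is the line along which they close (so a half turn about z gives the same grasp; the last joint's range is limited). The gripper opens to 85 mm and grips with 20 to 120 N. Pads are 22 mm wide; open, the fingers measure 114 mm over their backs; the gripper's body (76 mm by 85 mm) begins 54 mm behind the grasp point. The pads swing forward as they close: fully open they stand 13 mm farther back than shut.
Start: joints at [-1.332, 0.263, -0.048, 1.259, 0, 1.415], TCP at [0.201, -0.485, 0.198] pointing down, gripper open.
Joint ranges: [-2.65, 2.65], [-0.89, 1.7], [-1.18, 1.37], [-2.13, 2.11], [-1.35, 1.29], [-3.14, 3.14]. Speed limits (rad/s): [1.89, 1.89, 2.57, 2.79, 3.14, 3.14].

### API

Orientations are given as a unit quaternion [w, x, y, z].
In Python, from workcell import robot, cams gives the robot as it stands.
- The arm moves only by the tool carry_out, never from a script. Its argument "rows" is a list of rows, each a list of 7 numbers: the turn, a rotation vector about the tool's x, y, z normalised to -1 to 1, where 1 is 0.12 rad, then the shift along the tool's x, y, z normalised to -1 to 1, where 1 is 4 cm, then the closure, from 0 (fully open) to 1 (shut). A call has 1 to 12 rows; each row shifts and turns the commanded pose from where the row before left it, along the tool's axes as they then stand; what a row does not reach is not made up. A row lasts 1/12 s, in which the tool goes at most 41.7 mm and 7.16 degrees, less where a joint would pass 70% of its speed; a pose out of reach is approached as far as the arm can. A call with a number of a shift or a turn outside -1 to 1 is refused whole. A call with a gripper value outside its range is refused whole. The fingers move at their own pace and stop on an object; the grip force is fixed at half the most. Time passes only in rows, so rows that do not move let the fingers close. It gives the time, the measured TCP pose, the force, the opening and the grip force at its end, in the units of the state.
- robot.read_state(): the state, without advancing time (a new reading comes with each control period).
- cams.camera(name): name is "side" or "top"; returns a dict with "image" (400x640x3 uint8, red, green, blue), "z_map" (400x640 float32, m along the optical axis (not along the pixel's ray), 0 where there is no reading), "camera_matrix" (3x3 intrinsics, pixels), "k1" (the pictures are not rectified: a ray, as slopes to the right and down, at radius r is drawn at 1 + k1 r^2 times it, then the intrinsics apply), "extrinsics" (4x4, takes a point from world to camera coordinates). Camera axes: x right, y down, z forward; pixel columns grow to the right and rows downward; lengths in m; the calibration is good to about 2 mm. A picture is of the moment at which its call begins.
- robot.job_done(): hands the job in; it is judged then, once.
The state is a dict: "t": time; "joints": joint angles; "joint_vel": joint speeds; "tau": joint torques, N m; "tcp_pos": TCP position; "tcp_rot": TCP orientation; "contact_force": force on the tool from outside, world axes, zero at the start; "ft_torque": the same for the moment, N m; "width": finger opening in m; "grasp_force": force on a finger pad.
Only numpy, scipy, OpenCV 4.12 (cv2) and the standard library are available. Lean on these libraries where they do the work, as an engineer would, in place of code of your own. Each camera call takes 0.05 s, during which the arm holds its last target. There are 200 camera calls.

## Working session

There is one attempt and no reset: what is moved stays moved. The work goes in short steps, Python scripts to look and compute and a tool call to move; the robot and the scene stay as the last step left them, time stands still between calls to the robot, and variables do not carry over. Pictures are saved under pics/ and viewed, at most 10 in all, crops included, and the job is handed in when it is done.

Besides the shell and the picture viewer there is one more tool, called after "Call:" by a JSON object that holds its "api" and its "payload". carry_out: Moves the arm, as the interface text tells. Scaled input: -1 to 1 covers 4 cm each way for a shift and 0.12 rad each way for a turn. Its arguments: {"type":"object","properties":{"rows":{"type":"array","items":{"type":"array","items":{"type":"number"}}}},"required":["rows"]}

```bash
mkdir -p pics; cat > h.py <<'E'
import numpy as np, cv2
from workcell import robot, cams
def cap(n,f=None):
    c=cams.camera(n)
    if f: cv2.imwrite('pics/'+f,c['image'][:,:,::-1])
    return c
def ray(c,u,v):
    K=np.array(c['camera_matrix']); x=(u-K[0,2])/K[0,0]; y=(v-K[1,2])/K[1,1]
    rd=np.hypot(x,y); r=rd
    for _ in range(20): r=rd/(1+c['k1']*r*r)
    s=r/rd if rd>0 else 1
    E=np.array(c['extrinsics']); R=E[:3,:3]; o=-R.T@E[:3,3]
    return o,R.T@np.array([x*s,y*s,1.])
def atz(c,u,v,z):
    o,d=ray(c,u,v); return o+d*(z-o[2])/d[2]
def dep(c,u,v):
    o,d=ray(c,u,v); return o+d*c['z_map'][int(round(v)),int(round(u))]
E
python3 - <<'E'
from h import *
import pickle
for n in('top','side'):
    c=cap(n,n+'1.png'); pickle.dump(c,open(n+'1.pkl','wb'))
    o,d=ray(c,320,200); print(n,o,d,c['k1'],c['camera_matrix'][0][0])
s=robot.read_state(); print(s)
E
```

```text
top [0.3351813  0.07854827 1.34223455] [ 0.11913501  0.01579229 -0.99304387] 0.004407256222405059 487.2621674388825
side [0.4023927  0.90003258 1.0117852 ] [ 0.04584192 -0.66955278 -0.7414293 ] -0.10507637131593772 461.3511531435234
{'t': 0.1, 'joints': array([-1.33230239e+00,  2.63453832e-01, -4.88359833e-02,  1.25936626e+00,
        2.72488345e-05,  1.41549265e+00]), 'joint_vel': array([ 4.15243482e-04, -2.95957835e-04,  9.41792798e-04,  1.49249751e-04,
       -3.06565060e-05,  1.11671156e-03]), 'tau': array([ 3.27497983e-03, -6.38580680e+01,  3.85064149e+01,  9.88733576e-03,
       -1.39325757e-04,  2.79592217e-05]), 'tcp_pos': array([ 0.20138479, -0.48457567,  0.19809796]), 'tcp_rot': array([-4.30067028e-04,  9.80677886e-01,  1.95628981e-01, -4.26280645e-06]), 'contact_force': array([-0.24918753, -0.6066604 , -0.06682499]), 'ft_torque': array([-0.04733948, -0.01594469,  0.01056822]), 'grasp_force': 0.0, 'width': 0.084927065394935}
```

View pics/top1.png

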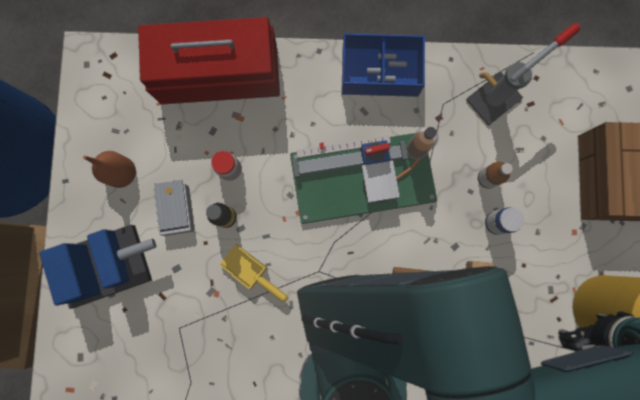

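View pics/side1.png

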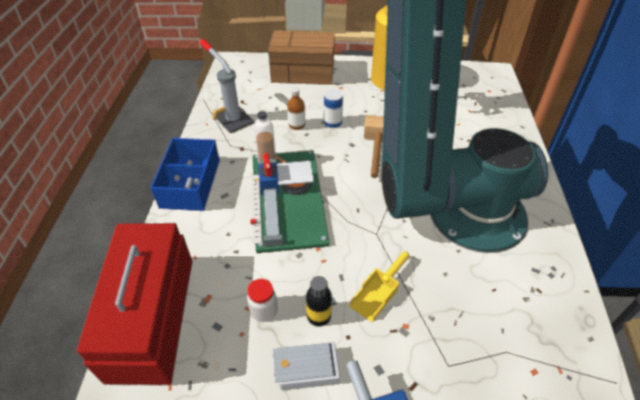

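The top view shows the knob at about (376,149), red flag at (322,146), cover at (380,185), black bottle cap at (218,213), jar at (224,160), and the scoop at (255,270). I'll enlarge the crops.

```bash
python3 - <<'E'
from h import *
import pickle
t=pickle.load(open('top1.pkl','rb'));s=pickle.load(open('side1.pkl','rb'))
a=cv2.resize(t['image'][110:235,190:450],None,fx=3,fy=3,interpolation=2)
b=cv2.resize(s['image'][140:340,230:350],None,fx=3,fy=3,interpolation=2)
cv2.imwrite('pics/a.png',a[:,:,::-1]);cv2.imwrite('pics/b.png',b[:,:,::-1])
E
```

```text
(no output)
```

View pics/a.png

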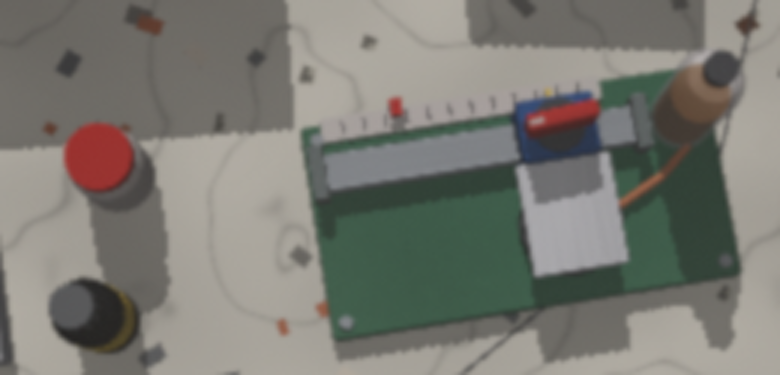

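View pics/b.png

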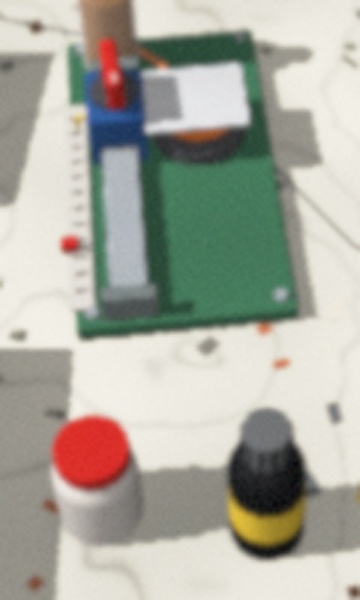

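Crop a: stand corners at (337,338), (304,130), (707,68), (738,275). The flag is at (396,105), the pointer at (549,92), the knob bar runs from (530,124) to (598,106), and the bottle cap top is at (73,304). Crop b: bottle cap top (267,428), flag (70,243), pointer (78,118).

```bash
python3 - <<'E'
from h import *
import pickle
t=pickle.load(open('top1.pkl','rb'));s=pickle.load(open('side1.pkl','rb'))
A=lambda x,y:(190+(x+.5)/3-.5,110+(y+.5)/3-.5)
B=lambda x,y:(230+(x+.5)/3-.5,140+(y+.5)/3-.5)
loc=np.array([[-70,180],[130,180],[130,-200],[-70,-200]])/1000
def fit(P):
    a=loc-loc.mean(0);b=P-P.mean(0)
    th=np.arctan2((a[:,0]*b[:,1]-a[:,1]*b[:,0]).sum(),(a*b).sum())
    R=np.array([[np.cos(th),-np.sin(th)],[np.sin(th),np.cos(th)]])
    o=P.mean(0)-R@loc.mean(0); print('yaw',th,'o',o,'res',(P-(loc@R.T+o)).round(4).tolist()); return R,o
for z in(.02,):
  P=np.array([atz(t,*A(*p),z)[:2] for p in[(337,338),(304,130),(707,68),(738,275)]]); R,o=fit(P)
  Q=np.array([atz(s,*B(*p),z)[:2] for p in[(297,317),(80,335),(72,35),(252,32)]]); fit(Q)
L=lambda p:(R.T@(p[:2]-o)).round(4)
for n,c,uv,z in[('flag t',t,A(396,100),.035),('flag s',s,B(70,240),.035),('ptr t',t,A(549,91),.045),('ptr s',s,B(78,118),.045),
 ('bar1',t,A(530,121),.129),('bar2',t,A(599,107),.129),('capt',t,A(73,304),.15),('caps',s,B(267,426),.15),('lidt',t,A(99,157),.1),('lids',s,B(91,450),.1)]:
  p=atz(c,*uv,z); print(n,p.round(4),L(p),dep(c,*uv).round(3))
print('flag w',(R@[.12,0.1]+o))
E
```

```text
yaw 0.1792887596086591 o [ 0.52952261 -0.01437015] res [[0.0029, -0.0035], [-0.0029, -0.0027], [-0.002, -0.0003], [0.002, 0.0065]]
yaw 0.1716621905570236 o [ 0.52842758 -0.00476211] res [[0.0009, 0.0047], [-0.0066, 0.0035], [0.0006, -0.0126], [0.005, 0.0044]]
flag t [0.6493 0.0991 0.035 ] [0.1381 0.0903] [0.65  0.099 0.033]
flag s [0.6422 0.1034 0.035 ] [0.1318 0.0958] [0.643 0.102 0.033]
ptr t [ 0.659  -0.0397  0.045 ] [ 0.1229 -0.048 ] [ 0.666 -0.042  0.016]
ptr s [ 0.6577 -0.0438  0.045 ] [ 0.1209 -0.0518] [ 0.654 -0.03   0.059]
bar1 [ 0.6117 -0.0163  0.129 ] [ 0.0805 -0.0165] [ 0.612 -0.016  0.128]
bar2 [ 0.6254 -0.0746  0.129 ] [ 0.0836 -0.0764] [ 0.625 -0.074  0.13 ]
capt [0.4443 0.3564 0.15  ] [-0.0177  0.38  ] [0.444 0.356 0.153]
caps [0.4423 0.3611 0.15  ] [-0.0189  0.3851] [0.442 0.359 0.147]
lidt [0.5766 0.3524 0.1   ] [0.1117 0.3525] [0.577 0.353 0.096]
lids [0.5764 0.3607 0.1   ] [0.113  0.3607] [0.577 0.36  0.098]
flag w [0.62976612 0.1054265 ]
```

Call:
{"api": "carry_out", "payload": {"rows": [[0, 0, 0, 0, 0, -0.9, 0], [0, 0, 0, 0, 0, -0.9, 0], [0, 0, 0, 0, 0, -0.8, 0], [0, 0, 0, 0.9, -0.4, 0, 0], [0, 0, 0, 0.9, -0.4, 0, 0], [0, 0, 0, 0.9, -0.4, 0, 0], [0, 0, 0, 0.9, -0.4, 0, 0], [0, 0, 0, 0.9, -0.4, 0, 0], [0, 0, 0, 0.9, -0.4, 0, 0], [0, 0, 0, 0.9, -0.4, 0, 0], [0, 0, 0, 0.9, -0.4, 0, 0], [0, 0, 0, 0.9, -0.4, 0, 0]]}}

```text
t: 1.1
tcp_pos: [0.4463, -0.2257, 0.3024]
tcp_rot: [-0.0, 0.981, 0.196, -0.0]
contact_force: [-0.6, -0.4, -0.1]
width: 0.0857
grasp_force: 0.0
```

Call:
{"api": "carry_out", "payload": {"rows": [[0, 0, -1, 0, 0, 0, 0], [0, 0, -1, 0, 0, 0, 0], [0, 0, -1, 0, 0, 0, 0], [0, 0, -1, 0, 0, 0, 0], [0, 0, -1, 0, 0, 0, 0], [0, 0, -1, 0, 0, 0, 0], [0, 0, -1, 0, 0, 0, 0], [0, 0, -1, 0, 0, 0, 0], [0, 0, -1, 0, 0, 0, 0], [0, 0, -1, 0, 0, 0, 0], [0, 0, -1, 0, 0, 0, 0], [0, 0, -0.4, 0, 0, 0, 0]]}}

```text
t: 2.1
tcp_pos: [0.4453, -0.2275, 0.3022]
tcp_rot: [-0.0, 0.634, 0.774, -0.0]
contact_force: [0.2, 0.1, 0.6]
width: 0.0853
grasp_force: 0.0
```

```bash
cat >> h.py <<'E'
def plan(x,y,z,psi):
    s=robot.read_state(); w,a,b,c=s['tcp_rot']; ps=2*np.arctan2(b,a); p=s['tcp_pos']
    d=np.array([x,y,z])-p
    print('t',round(s['t'],2),'p',p.round(4),'psi',round(ps,3),'tilt',round(np.hypot(w,c)*2,4),'F',s['contact_force'].round(1),'w',round(s['width'],4),'j',s['joints'].round(2))
    print('units x %.2f y %.2f z %.2f turn %.2f'%((d[0]*np.cos(ps)+d[1]*np.sin(ps))/.04,(d[0]*np.sin(ps)-d[1]*np.cos(ps))/.04,-d[2]/.04,-((psi-ps+np.pi)%(2*np.pi)-np.pi)/.12))
E
python3 -c "
from h import *
plan(.6186,-.0455,.25,1.77)"
```

```text
t 2.1 p [ 0.4453 -0.2275  0.3022] psi 1.769 tilt 0.0006 F [0.2 0.1 0.6] w 0.0853 j [-0.64  0.21  0.16  1.52  0.    0.74]
units x 3.61 y 5.14 z 1.31 turn -0.01
```

Call:
{"api": "carry_out", "payload": {"rows": [[0, 0, 0, 0.45, 0.64, 0, 0], [0, 0, 0, 0.45, 0.64, 0, 0], [0, 0, 0, 0.45, 0.64, 0, 0], [0, 0, 0, 0.45, 0.64, 0, 0], [0, 0, 0, 0.45, 0.64, 0, 0], [0, 0, 0, 0.45, 0.64, 0, 0], [0, 0, 0, 0.45, 0.64, 0, 0], [0, 0, 0, 0.45, 0.64, 0, 0], [0, 0, 0, 0, 0, 1, 0], [0, 0, 0, 0, 0, 1, 0], [0, 0, 0, 0, 0, 1, 0]]}}

```text
t: 3.02
tcp_pos: [0.6197, -0.0467, 0.1809]
tcp_rot: [0.001, 0.636, 0.772, 0.0]
contact_force: [0.5, -0.1, -1.4]
width: 0.0854
grasp_force: 0.0
```

```bash
python3 - <<'E'
from h import *
plan(.6186,-.0455,.10,1.77)
t=cap('top');s=cap('side')
a=cv2.resize(t['image'][110:210,310:450],None,fx=3,fy=3,interpolation=2)
b=cv2.resize(s['image'][100:220,230:350],None,fx=3,fy=3,interpolation=2)
im=np.zeros((360,790,3),np.uint8);im[:300,:420]=a;im[:,430:]=b
cv2.imwrite('pics/c.png',im[:,:,::-1])
E
```

```text
t 3.02 p [ 0.6197 -0.0467  0.1809] psi 1.763 tilt 0.0012 F [ 0.5 -0.1 -1.4] w 0.0854 j [-0.21  0.44  0.17  1.3  -0.    1.17]
units x 0.03 y -0.02 z 2.02 turn -0.06
```

View pics/c.png

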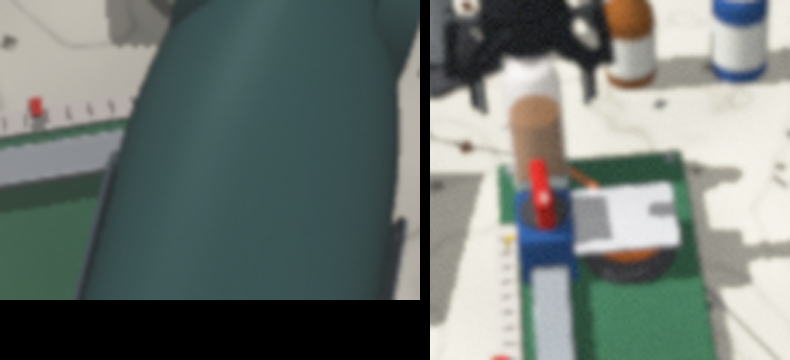

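The side crop shows the two fingers at (478,95) and (598,85), straddling the line of the knob bar at (540,180), so they are centred. I'll descend and grip.

Call:
{"api": "carry_out", "payload": {"rows": [[0, 0, -0.06, 0, 0, 0.68, 0], [0, 0, 0, 0, 0, 0.68, 0], [0, 0, 0, 0, 0, 0.68, 0], [0, 0, 0, 0, 0, 0, 0], [0, 0, 0, 0, 0, 0, 0.5], [0, 0, 0, 0, 0, 0, 0.8], [0, 0, 0, 0, 0, 0, 1], [0, 0, 0, 0, 0, 0, 1], [0, 0, 0, 0, 0, 0, 1], [0, 0, 0, 0, 0, 0, 1]]}}

```text
t: 3.95
tcp_pos: [0.6194, -0.0473, 0.1016]
tcp_rot: [0.0, 0.634, 0.774, 0.0]
contact_force: [-0.4, -0.0, -0.2]
width: 0.0122
grasp_force: 0.0
```

Call:
{"api": "carry_out", "payload": {"rows": [[0, 0, 0, 0, 0, 0, 1], [0, 0, 0, 0, 0, 0, 1], [0, 0, 0, 0, 0, 0, 1]]}}

```text
t: 4.2
tcp_pos: [0.6191, -0.0473, 0.1009]
tcp_rot: [-0.0, 0.634, 0.774, -0.0]
contact_force: [1.2, 0.3, -1.0]
width: -0.0
grasp_force: 0.0
```

```bash
python3 - <<'E'
from h import *
plan(.6186,-.0455,.10,1.77)
s=cap('side')
b=cv2.resize(s['image'][100:220,230:350],None,fx=4,fy=4,interpolation=2)
cv2.imwrite('pics/d.png',b[:,:,::-1])
E
```

```text
t 4.2 p [ 0.6191 -0.0473  0.1009] psi 1.769 tilt 0.0001 F [ 1.2  0.3 -1. ] w -0.0 j [-0.21  0.47  0.    1.11 -0.    1.17]
units x 0.05 y -0.00 z 0.02 turn -0.01
```

View pics/d.png

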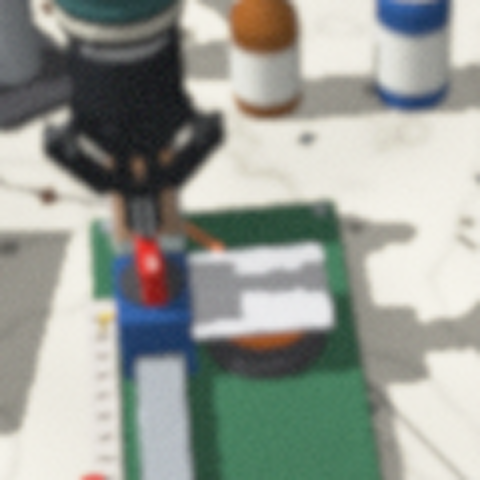

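The image shows the closed fingers at (145,225), behind the bar on its -y side (bar from (145,240) to (152,300)), so they missed it. I'll compare the projections.

```bash
python3 - <<'E'
from h import *
s=cap('side');t=cap('top')
def proj(c,p):
    E=np.array(c['extrinsics']);K=np.array(c['camera_matrix']);q=E[:3,:3]@p+E[:3,3];x,y=q[:2]/q[2];f=1+c['k1']*(x*x+y*y)
    return K[0,0]*x*f+K[0,2],K[1,1]*y*f+K[1,2]
for z in(.1009,.12,.129): print(z,proj(s,np.array([.6191,-.0473,z])), proj(t,np.array([.6191,-.0473,z])))
D=lambda x,y:(230+(x+.5)/4-.5,100+(y+.5)/4-.5)
for q in[(147,240),(152,303)]: print(D(*q),atz(s,*D(*q),.129),dep(s,*D(*q)))
for q in[(145,225),(145,210),(145,195)]: print('fing',dep(s,*D(*q)))
print(np.array(s['camera_matrix']),np.array(s['extrinsics']))
E
```

```text
0.1009 (np.float64(267.16250240635554), np.float64(165.03803282135965)) (np.float64(377.4095840554951), np.float64(149.90792158052875))
0.12 (np.float64(266.6001167572805), np.float64(160.15315919002944)) (np.float64(378.18835576625463), np.float64(148.25519252908958))
0.129 (np.float64(266.3314042576469), np.float64(157.81576020347228)) (np.float64(378.56358609068957), np.float64(147.45887124232766))
(266.375, 159.625) [ 0.61786847 -0.03986154  0.129     ] [ 0.61792266 -0.04009791  0.12877799]
(267.625, 175.375) [0.60519695 0.02231164 0.129     ] [ 0.61256881 -0.00959319  0.09691108]
fing [ 0.61659571 -0.03347652  0.14914138]
fing [ 0.61577336 -0.03516648  0.16160801]
fing [ 0.61420769 -0.0335074   0.17690049]
[[461.35115314   0.         316.14186653]
 [  0.         461.35115314 196.74196602]
 [  0.           0.           1.        ]] [[-0.99728148 -0.07338354 -0.00667081  0.47409579]
 [-0.04955714  0.73495879 -0.6762985   0.04272339]
 [ 0.05453195 -0.67412939 -0.73659747  1.33007357]
 [ 0.          0.          0.          1.        ]]
```

```bash
python3 - <<'E'
from h import *
s=cap('side')
for u in (262,266,270):
  print(u)
  for v in range(146,182,2): print(v,s['image'][v,u],dep(s,u,v).round(3))
E
```

```text
262
146 [23 24 31] [ 0.624 -0.034  0.185]
148 [34 35 39] [ 0.625 -0.034  0.177]
150 [53 54 53] [ 0.626 -0.037  0.167]
152 [62 65 63] [ 0.627 -0.036  0.161]
154 [65 62 62] [ 0.628 -0.037  0.152]
156 [79 72 62] [ 0.629 -0.038  0.144]
158 [129  99  82] [ 0.652 -0.131  0.049]
160 [145 122 115] [ 0.649 -0.118  0.053]
162 [133 129 132] [ 0.648 -0.11   0.052]
164 [ 87  94 127] [ 0.638 -0.065  0.087]
166 [ 82  87 109] [ 0.635 -0.05   0.094]
168 [88 86 93] [ 0.634 -0.044  0.091]
170 [87 86 89] [ 0.633 -0.035  0.093]
172 [85 88 91] [ 0.632 -0.029  0.09 ]
174 [ 77  83 105] [ 0.632 -0.025  0.086]
176 [ 59  95 153] [ 0.631 -0.018  0.085]
178 [ 56 102 170] [ 0.63  -0.01   0.085]
180 [ 50  91 151] [ 0.63  -0.006  0.081]
266
146 [31 33 32] [ 0.614 -0.037  0.182]
148 [33 35 35] [ 0.614 -0.036  0.176]
150 [72 74 76] [ 0.615 -0.035  0.17 ]
152 [82 84 84] [ 0.615 -0.034  0.163]
154 [81 84 84] [ 0.616 -0.035  0.155]
156 [86 87 89] [ 0.617 -0.035  0.148]
158 [98 82 84] [ 0.618 -0.036  0.138]
160 [167  53  50] [ 0.62  -0.043  0.124]
162 [223  52  47] [ 0.618 -0.031  0.128]
164 [231 100  94] [ 0.617 -0.024 
[... 356 characters left out ...]
 0.603 -0.037  0.183]
148 [72 63 55] [ 0.605 -0.046  0.168]
150 [84 71 59] [ 0.605 -0.042  0.164]
152 [80 68 59] [ 0.606 -0.044  0.155]
154 [72 62 54] [ 0.606 -0.042  0.149]
156 [80 68 60] [ 0.606 -0.04   0.144]
158 [114 100  93] [ 0.628 -0.137  0.046]
160 [130 123 121] [ 0.626 -0.123  0.05 ]
162 [122  91  93] [ 0.624 -0.112  0.052]
164 [123  56  66] [ 0.606 -0.028  0.124]
166 [137  54  54] [ 0.603 -0.012  0.131]
168 [122  37  38] [ 0.604 -0.012  0.124]
170 [116  36  35] [ 0.604 -0.011  0.117]
172 [120  35  31] [ 0.605 -0.011  0.109]
174 [121  32  34] [ 0.606 -0.013  0.099]
176 [81 54 84] [ 0.609 -0.022  0.082]
178 [ 55  88 148] [ 0.607 -0.011  0.085]
180 [ 42  79 131] [ 0.607 -0.009  0.079]
```

Call:
{"api": "carry_out", "payload": {"rows": [[0, 0, 0, 0, 0, -0.5, 0.5], [0, 0, 0, 0, 0, -0.5, 0], [0, 0, 0, 0, 0, 0, 0], [0, 0, 0, 0, 0, 0, 0], [0, 0, 0, 0, 0, 0, 0], [0, 0, 0, 0, 0, 0, 0]]}}

```text
t: 4.9
tcp_pos: [0.6187, -0.0472, 0.14]
tcp_rot: [-0.001, 0.634, 0.774, -0.0]
contact_force: [1.0, 0.7, 0.3]
width: 0.0721
grasp_force: 0.0
```

```bash
python3 - <<'E'
from h import *
plan(.6186,-.0455,.10,1.77)
s=cap('side')
P=[(u,v,*dep(s,u,v)) for v in range(90,180) for u in range(235,300) if s['z_map'][v,u]>0]
P=np.array(P); m=(abs(P[:,3]+.047)<.03)&(abs(P[:,2]-.6186)<.08)&(P[:,4]>.134)
P=P[m]
for lo in np.arange(.135,.26,.01):
    q=P[(P[:,4]>=lo)&(P[:,4]<lo+.01)]
    if len(q): print(lo.round(3),len(q),'x',np.unique((q[:,2]*100).round().astype(int)),'y',q[:,3].min().round(3),q[:,3].max().round(3))
b=cv2.resize(s['image'][90:190,235:335],None,fx=5,fy=5,interpolation=2)
cv2.imwrite('pics/e.png',b[:,:,::-1])
E
```

```text
t 4.9 p [ 0.6187 -0.0472  0.14  ] psi 1.769 tilt 0.0013 F [1.  0.7 0.3] w 0.0721 j [-0.21  0.45  0.08  1.2   0.    1.17]
units x 0.04 y 0.01 z 1.00 turn -0.01
0.175 3 x [58 66] y -0.045 -0.031
0.185 26 x [57 58 65 66 67] y -0.049 -0.025
0.195 33 x [57 58 65 66 67] y -0.052 -0.026
0.205 30 x [57 58 65 66 67] y -0.056 -0.023
0.215 25 x [56 57 58 65 66 67 68] y -0.052 -0.025
0.225 98 x [55 56 57 58 65 66 67 68] y -0.063 -0.017
0.235 85 x [55 56 57 58 59 63 64 65 66 67 68] y -0.068 -0.018
0.245 123 x [55 56 58 59 60 61 62 63 64 65 66 67 68] y -0.065 -0.018
0.255 98 x [55 56 58 59 60 61 62 63 64 65 67 68] y -0.05 -0.017
```

View pics/e.png

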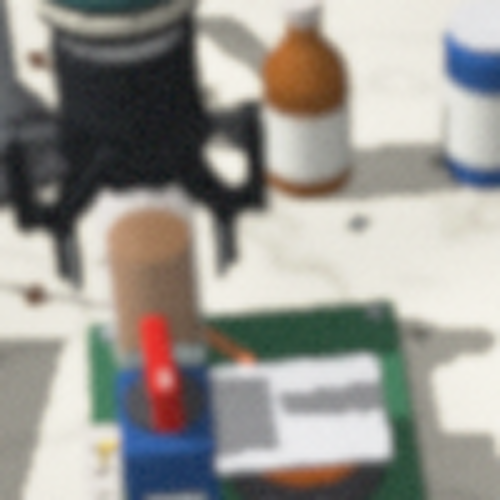

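The image shows the open finger tips at (68,280) and (228,270), with the knob bar well below them. By depth the tips are at z≈0.18 while the reported TCP is 0.14, so the real fingertips sit about 37 mm above the reported TCP. I'll go lower by that much, watching the force.

Call:
{"api": "carry_out", "payload": {"rows": [[0, 0, 0, 0, 0, 0.7, 0], [0, 0, 0, 0, 0, 0.7, 0], [0, 0, 0, 0, 0, 0.3, 0], [0, 0, 0, 0, 0, 0.1, 0], [0, 0, 0, 0, 0, 0.1, 0], [0, 0, 0, 0, 0, 0, 0]]}}

```text
t: 5.45
tcp_pos: [0.6191, -0.0473, 0.0647]
tcp_rot: [-0.0, 0.634, 0.774, -0.0]
contact_force: [0.1, 0.9, 0.1]
width: 0.0852
grasp_force: 0.0
```

```bash
cat >> h.py <<'E'
def tips(xc,yc,r=.075):
    s=cap('side'); Z=s['z_map']; im=s['image'].astype(int)
    P=np.array([(*dep(s,u,v),im[v,u].max(),im[v,u].max()-im[v,u].min()) for v in range(60,330) for u in range(200,400) if Z[v,u]>0])
    m=(abs(P[:,0]-xc)<r)&(abs(P[:,1]-yc)<r)&(P[:,3]<100)&(P[:,4]<40)
    P=P[m]
    for lo in np.arange(.08,.26,.01):
        q=P[(P[:,2]>=lo)&(P[:,2]<lo+.01)]
        if len(q): print(lo.round(3),len(q),'x',np.unique((q[:,0]*100).round().astype(int)),'y',q[:,1].min().round(3),q[:,1].max().round(3))
E
python3 -c "
from h import *
plan(.6186,-.0455,.064,1.77); tips(.6186,-.046)"
```

```text
t 5.45 p [ 0.6191 -0.0473  0.0647] psi 1.769 tilt 0.0002 F [0.1 0.9 0.1] w 0.0852 j [-0.21  0.49 -0.06  1.02  0.    1.17]
units x 0.05 y -0.00 z 0.02 turn -0.01
0.08 25 x [59 60 61 63] y -0.076 -0.018
0.09 55 x [59 60 61 63 64] y -0.063 -0.016
0.11 2 x [57] y -0.052 -0.047
0.12 17 x [56 57 67] y -0.052 -0.027
0.13 22 x [56 57 66 67] y -0.052 -0.025
0.14 21 x [56 57 58 66 67] y -0.057 -0.024
0.15 50 x [55 56 57 58 66 67 68 69] y -0.067 -0.021
0.16 83 x [55 56 57 58 61 62 65 66 67 68 69] y -0.064 -0.019
0.17 106 x [55 56 57 58 59 60 61 62 63 64 65 66 68 69] y -0.066 -0.018
0.18 88 x [55 56 58 59 60 61 62 63 64 65 68 69] y -0.051 -0.019
0.19 102 x [55 56 57 58 59 60 61 62 63 64 65 67 68 69] y -0.051 -0.02
0.2 137 x [55 56 57 58 59 60 61 62 63 64 65 66 67 68] y -0.055 -0.019
0.21 77 x [55 56 57 58 59 64 65 66 67 68] y -0.062 -0.02
0.22 24 x [58 59 61 62 63 64 65] y -0.042 -0.009
0.23 74 x [58 59 60 61 62 63 64 65] y -0.035 -0.004
0.24 80 x [58 59 60 61 62 63 64 65] y -0.038 -0.006
0.25 78 x [58 59 60 61 62 63 64 65 66] y -0.046 -0.006
```

Call:
{"api": "carry_out", "payload": {"rows": [[0, 0, 0, 0, 0, 0, 0.5], [0, 0, 0, 0, 0, 0, 0.8], [0, 0, 0, 0, 0, 0, 1], [0, 0, 0, 0, 0, 0, 1], [0, 0, 0, 0, 0, 0, 1], [0, 0, 0, 0, 0, 0, 1], [0, 0, 0, 0, 0, 0, 1], [0, 0, 0, 0, 0, 0, 1]]}}

```text
t: 6.17
tcp_pos: [0.6185, -0.0476, 0.0653]
tcp_rot: [-0.0, 0.634, 0.774, -0.001]
contact_force: [-6.3, -1.4, 6.9]
width: 0.0155
grasp_force: 58.2
```

Gripped the bar (opening 15.5 mm). Next I turn it anticlockwise by about 1.1 rad.

Call:
{"api": "carry_out", "payload": {"rows": [[0, 0, -0.8, 0, 0, 0, 1], [0, 0, -0.8, 0, 0, 0, 1], [0, 0, -0.8, 0, 0, 0, 1], [0, 0, -0.8, 0, 0, 0, 1], [0, 0, -0.8, 0, 0, 0, 1], [0, 0, -0.8, 0, 0, 0, 1], [0, 0, -0.8, 0, 0, 0, 1], [0, 0, -0.8, 0, 0, 0, 1], [0, 0, -0.8, 0, 0, 0, 1], [0, 0, -0.8, 0, 0, 0, 1], [0, 0, -0.8, 0, 0, 0, 1], [0, 0, -0.4, 0, 0, 0, 1]]}}

```text
t: 7.17
tcp_pos: [0.6221, -0.0467, 0.0654]
tcp_rot: [0.003, 0.131, 0.991, 0.001]
contact_force: [16.3, 6.7, -8.0]
width: 0.0149
grasp_force: 58.4
```

```bash
python3 -c "
from h import *
y=.178
p=robot.read_state()['tcp_pos']
plan(p[0]-.14*np.sin(y),p[1]+.14*np.cos(y),p[2],2.87); print(robot.read_state()['ft_torque'])"
```

```text
t 7.17 p [ 0.6221 -0.0467  0.0654] psi 2.879 tilt 0.0055 F [16.3  6.7 -8. ] w 0.0149 j [-0.21  0.49 -0.06  1.02  0.    0.06]
units x 1.49 y 3.17 z -0.00 turn 0.08
[ 1.25153133 -3.10474525 -0.08871071]
```

Call:
{"api": "carry_out", "payload": {"rows": [[0, 0, 0, 0.1, 0.34, 0, 1], [0, 0, 0, 0.16, 0.34, 0, 1], [0, 0, 0, 0.16, 0.34, 0, 1], [0, 0, 0, 0.16, 0.34, 0, 1], [0, 0, 0, 0.16, 0.34, 0, 1], [0, 0, 0, 0.16, 0.34, 0, 1], [0, 0, 0, 0.16, 0.34, 0, 1], [0, 0, 0, 0.16, 0.34, 0, 1], [0, 0, 0, 0, 0, 0, 1], [0, 0, 0, 0, 0, 0, 1]]}}

```text
t: 8.0
tcp_pos: [0.5995, 0.0721, 0.0652]
tcp_rot: [-0.001, 0.133, 0.991, 0.0]
contact_force: [-8.3, 1.9, 10.4]
width: 0.0153
grasp_force: 61.4
```

```bash
python3 - <<'E'
from h import *
plan(.6221-.14*.177,-.0467+.14*.984,.0654,2.87)
t=cap('top');s=cap('side')
a=cv2.resize(t['image'][120:200,280:400],None,fx=3.2,fy=3.2,interpolation=2)
b=cv2.resize(s['image'][150:250,230:330],None,fx=4,fy=4,interpolation=2)
im=np.zeros((400,790,3),np.uint8);im[:256,:384]=a;im[:,390:]=b
cv2.imwrite('pics/f.png',im[:,:,::-1])
import pickle;pickle.dump((t,s),open('f.pkl','wb'))
E
```

```text
t 8.0 p [0.5995 0.0721 0.0652] psi 2.875 tilt 0.0017 F [-8.3  1.9 10.4] w 0.0153 j [-0.02  0.46 -0.11  1.    0.    0.25]
units x 0.18 y 0.44 z -0.00 turn 0.04
```

View pics/f.png

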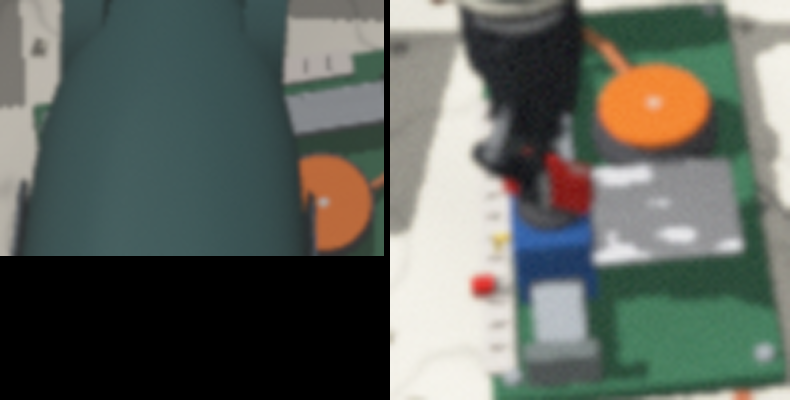

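Side crop: pointer at (500,240), flag at (484,285) with its top face around row 281. The cover is clear of the orange pad, whose centre mark is at (653,102), or (323,202) in the top crop.

```bash
python3 - <<'E'
from h import *
import pickle
t,s=pickle.load(open('f.pkl','rb'))
B=lambda x,y:(230+(x-390+.5)/4-.5,150+(y+.5)/4-.5)
A=lambda x,y:(280+(x+.5)/3.2-.5,120+(y+.5)/3.2-.5)
y=.178;R=np.array([[np.cos(y),-np.sin(y)],[np.sin(y),np.cos(y)]]);o=np.array([.529,-.0125])
def L(n,p): print(n,p.round(4),(R.T@(p[:2]-o)).round(4))
L('flag top',atz(s,*B(484,281),.035)); L('ptr',atz(s,*B(500,240),.045))
L('pad s',atz(s,*B(653,102),.055));L('pad t',atz(t,*A(323,202),.055))
print('red/yellow px')
im=s['image'].astype(int)
for nm,m in(('red',(im[:,:,0]>130)&(im[:,:,1]<90)),('yel',(im[:,:,0]>130)&(im[:,:,1]>100)&(im[:,:,2]<110))):
  for v in range(204,228):
    us=[u for u in range(246,262) if m[v,u]]
    if us: print(nm,v,us,[dep(s,u,v).round(3)[2] for u in us])
E
```

```text
flag top [0.6417 0.1041 0.035 ] [0.1316 0.0948]
ptr [0.6342 0.0748 0.045 ] [0.119  0.0673]
pad s [ 0.5406 -0.0577  0.055 ] [ 0.0034 -0.0465]
pad t [ 0.5402 -0.0617  0.055 ] [ 0.0023 -0.0504]
red/yellow px
red 220 [252, 253, 254] [np.float64(0.036), np.float64(0.034), np.float64(0.033)]
red 221 [251, 252, 253, 254, 255] [np.float64(0.039), np.float64(0.03), np.float64(0.038), np.float64(0.035), np.float64(0.035)]
red 222 [251, 252, 253, 254, 255] [np.float64(0.033), np.float64(0.032), np.float64(0.032), np.float64(0.03), np.float64(0.029)]
red 223 [253] [np.float64(0.028)]
yel 219 [253, 254] [np.float64(0.035), np.float64(0.034)]
yel 221 [256] [np.float64(0.023)]
yel 222 [256] [np.float64(0.023)]
```

```bash
python3 - <<'E'
from h import *
import pickle
t0=pickle.load(open('top1.pkl','rb'));s0=pickle.load(open('side1.pkl','rb'));t,s=pickle.load(open('f.pkl','rb'))
y=.178;R=np.array([[np.cos(y),-np.sin(y)],[np.sin(y),np.cos(y)]]);o=np.array([.529,-.0125])
def blob(n,c,kind,u0,u1,v0,v1,z):
    im=c['image'].astype(float)[v0:v1,u0:u1]
    w=np.clip((im[...,0]-np.maximum(im[...,1],im[...,2]) if kind=='r' else np.minimum(im[...,0],im[...,1])-im[...,2])-35,0,None)
    V,U=np.mgrid[v0:v1,u0:u1]; u=(w*U).sum()/w.sum();v=(w*V).sum()/w.sum()
    p=atz(c,u,v,z); print(n,w.sum().round(),round(u,2),round(v,2),'ext',U[w>0].min(),U[w>0].max(),V[w>0].min(),V[w>0].max(),'z',np.median(c['z_map'][0]) and dep(c,u,v).round(3),'loc',(R.T@(p[:2]-o)).round(4))
blob('t0 flag',t0,'r',316,328,138,152,.03)
blob('t0 ptr',t0,'y',368,378,134,146,.045)
blob('s0 flag',s0,'r',246,260,212,230,.03)
blob('s0 ptr',s0,'y',250,262,172,186,.045)
blob('s flag',s,'r',246,260,214,230,.03)
blob('s ptr',s,'y',252,260,203,216,.045)
for n,c,u0,u1,v0,v1 in(('ptr',s,253,261,205,216),('flag',s,248,258,216,227)):
  print(n);print('\n'.join(str(v)+' '+' '.join('%3d,%3d,%3d'%tuple(c['image'][v,u]) for u in range(u0,u1)) for v in range(v0,v1)))
E
```

```text
t0 flag 929.0 321.5 145.08 ext 319 323 142 148 z [0.644 0.099 0.031] loc [0.1337 0.0897]
t0 ptr 23.0 372.17 140.26 ext 372 373 140 141 z [ 0.654 -0.037  0.061] loc [ 0.1227 -0.0483]
s0 flag 2113.0 252.73 220.65 ext 250 256 218 223 z [0.642 0.108 0.036] loc [0.1332 0.0933]
s0 ptr 132.0 255.82 178.93 ext 255 257 178 180 z [ 0.654 -0.03   0.059] loc [ 0.1207 -0.0538]
s flag 2181.0 252.75 220.67 ext 250 256 218 223 z [0.641 0.11  0.038] loc [0.1331 0.0934]
s ptr 198.0 257.19 209.24 ext 256 259 208 211 z [0.631 0.084 0.057] loc [0.1188 0.0659]
ptr
205 230,225,219 226,221,216 223,219,212 221,218,209 225,221,215 223,221,217 197,199,208 136,150,186
206 231,228,222 231,228,221 231,227,222 232,226,221 231,228,222 227,224,220 204,205,212 140,156,191
207 232,228,223 232,229,222 232,227,218 233,228,213 233,228,210 229,224,208 205,203,199 144,156,185
208 231,228,221 227,224,215 227,221,200 230,220,182 232,221,173 228,214,165 204,194,164 142,150,165
209 229,226,219 221,216,203 216,205,177 219,198,143 224,203,129 219,197,126 195,180,138 142,146,154
210 229,225,221 224,219,209 216,206,180 205,186,137
[... 1217 characters left out ...]
, 83, 75 219, 55, 50 216, 52, 47 207, 55, 51 187, 76, 73 158,112,109 165,154,149
222 239,235,225 234,217,203 219,155,146 196, 89, 83 188, 57, 51 180, 50, 44 172, 54, 51 160, 79, 73 149,113,107 156,145,139
223 239,235,225 233,222,210 215,176,163 183,118,111 169, 93, 87 164, 87, 84 161, 95, 91 160,117,111 162,140,135 171,160,154
224 238,236,227 236,230,219 226,209,197 207,173,163 191,157,147 183,149,143 178,151,143 177,158,152 185,173,166 192,185,178
225 239,237,227 238,235,224 235,230,220 228,219,207 222,210,198 214,200,191 198,187,180 188,180,173 191,184,177 198,191,184
226 241,239,229 240,237,228 238,235,227 238,234,225 234,229,221 230,224,219 223,218,209 216,210,202 215,209,202 216,209,203
```

Call:
{"api": "carry_out", "payload": {"rows": [[0, 0, 0, 0.06, 0.14, 0, 1], [0, 0, 0, 0.06, 0.14, 0, 1], [0, 0, 0, 0.05, 0.14, 0, 1], [0, 0, 0, 0, 0, 0, 1], [0, 0, 0, 0, 0, 0, 1]]}}

```text
t: 8.52
tcp_pos: [0.5962, 0.0894, 0.0651]
tcp_rot: [-0.002, 0.133, 0.991, -0.0]
contact_force: [-15.1, -0.7, 14.9]
width: 0.0149
grasp_force: 62.2
```

```bash
python3 - <<'E'
from h import *
plan(.6221-.139*.177,-.0467+.139*.984,.0654,2.87)
s=cap('side')
im=s['image'].astype(int)
y=.178;R=np.array([[np.cos(y),-np.sin(y)],[np.sin(y),np.cos(y)]]);o=np.array([.529,-.0125])
for v in range(208,227): print(v,' '.join('%3d,%3d,%3d'%tuple(im[v,u]) for u in range(250,260)))
E
```

```text
t 8.52 p [0.5962 0.0894 0.0651] psi 2.874 tilt 0.0037 F [-15.1  -0.7  14.9] w 0.0149 j [ 0.01  0.46 -0.11  1.    0.    0.28]
units x -0.03 y 0.02 z -0.01 turn 0.03
208 236,232,222 235,233,225 234,231,224 230,227,221 226,222,216 218,211,204 214,207,199 216,210,203 217,212,208 193,194,201
209 236,234,224 234,230,222 233,229,222 229,224,221 220,214,206 206,200,194 200,195,187 211,204,198 220,214,209 196,197,204
210 237,234,225 236,233,225 234,230,223 230,226,220 225,221,215 220,215,208 217,212,203 219,215,207 223,220,214 202,201,208
211 237,234,225 237,233,225 235,232,224 233,229,223 231,227,221 231,226,221 230,225,218 230,225,219 228,224,218 207,207,209
212 238,235,226 236,233,224 235,232,225 233,229,222 231,228,221 232,228,219 233,227,212 233,227,208 230,223,204 212,207,197
213 237,236,226 237,234,226 236,233,225 232,229,222 228,223,214 225,218,194 229,220,180 233,221,170 230,217,164 214,199,159
214 239,235,227 238,235,226 235,232,224 229,225,219 220,215,202 215,204,176 217,199,144 222,201,122 222,199,122 201,185,131
215 238,236,227 236,234,225 235,232,224 231,227,221 223,219,207 214,
[... 719 characters left out ...]
, 48, 45 204, 54, 48 188, 79, 74 160,116,110 163,152,147 178,172,166 179,173,169
222 218,155,144 196, 89, 81 186, 55, 50 181, 51, 45 175, 59, 57 163, 81, 77 149,112,108 153,143,137 161,157,152 167,163,159
223 217,175,163 184,121,112 166, 90, 86 163, 91, 87 162, 99, 95 160,116,111 163,139,133 168,160,154 173,167,162 177,172,166
224 226,208,194 205,174,162 194,157,148 182,150,143 178,150,144 180,159,153 184,173,167 191,183,174 196,192,183 196,191,185
225 234,229,219 229,221,210 223,213,200 216,200,192 200,185,179 188,180,174 192,184,178 198,192,186 204,197,192 210,204,196
226 238,236,227 237,233,225 235,231,222 229,224,217 221,216,207 218,211,202 215,208,201 219,214,205 221,216,208 219,215,205
```

Call:
{"api": "carry_out", "payload": {"rows": [[0, 0, 0.8, 0, 0, 0, 1], [0, 0, 0.8, 0, 0, 0, 1], [0, 0, 0.8, 0, 0, 0, 1], [0, 0, 0.8, 0, 0, 0, 1], [0, 0, 0.8, 0, 0, 0, 1], [0, 0, 0.8, 0, 0, 0, 1], [0, 0, 0.8, 0, 0, 0, 1], [0, 0, 0.8, 0, 0, 0, 1], [0, 0, 0.8, 0, 0, 0, 1], [0, 0, 0.8, 0, 0, 0, 1], [0, 0, 0.8, 0, 0, 0, 1], [0, 0, 0.7, 0, 0, 0, 1]]}}

```text
t: 9.57
tcp_pos: [0.5928, 0.0873, 0.0651]
tcp_rot: [-0.002, 0.649, 0.76, -0.005]
contact_force: [-36.3, -15.4, 31.9]
width: 0.0149
grasp_force: 68.0
```

```bash
python3 -c "
from h import *
plan(.5962,.0894,.065,1.77); print(robot.read_state()['ft_torque'])"
```

```text
t 9.57 p [0.5928 0.0873 0.0651] psi 1.728 tilt 0.0102 F [-36.3 -15.4  31.9] w 0.0149 j [ 0.01  0.46 -0.11  1.01 -0.    1.43]
units x 0.04 y 0.09 z 0.00 turn -0.35
[-2.85088317  6.94559705  0.94509067]
```

Call:
{"api": "carry_out", "payload": {"rows": [[0, 0, 0, 0, 0, 0, 0.5], [0, 0, 0, 0, 0, 0, 0], [0, 0, 0, 0, 0, 0, 0], [0, 0, 0, 0, 0, 0, 0], [0, 0, 0, 0, 0, 0, 0], [0, 0, 0, 0, 0, -0.8, 0], [0, 0, 0, 0, 0, -0.9, 0], [0, 0, 0, 0, 0, -0.9, 0], [0, 0, 0, 0.8, -0.25, 0, 0], [0, 0, 0, 0.8, -0.25, 0, 0], [0, 0, 0, 0.8, -0.25, 0, 0], [0, 0, 0, 0.8, -0.25, 0, 0]]}}

```text
t: 10.57
tcp_pos: [0.5381, 0.2097, 0.169]
tcp_rot: [0.0, 0.648, 0.762, 0.0]
contact_force: [0.8, -0.3, 0.5]
width: 0.0851
grasp_force: 0.0
```

```bash
python3 -c "
from h import *
plan(.4435,.3585,.17,1.75)"
```

```text
t 10.57 p [0.5381 0.2097 0.169 ] psi 1.733 tilt 0.0005 F [ 0.8 -0.3  0.5] w 0.0851 j [0.23 0.36 0.02 1.23 0.   1.64]
units x 4.05 y -1.73 z -0.02 turn -0.14
```

Call:
{"api": "carry_out", "payload": {"rows": [[0, 0, 0, 0.8, -0.34, 0, 0], [0, 0, 0, 0.8, -0.34, 0, 0], [0, 0, 0, 0.8, -0.35, 0, 0], [0, 0, 0, 0.8, -0.35, 0, 0], [0, 0, 0, 0.8, -0.35, 0, 0], [0, 0, 0, 0, 0, 0, 0]]}}

```text
t: 11.07
tcp_pos: [0.4415, 0.3592, 0.1689]
tcp_rot: [-0.001, 0.646, 0.763, 0.0]
contact_force: [-0.2, 0.7, 0.4]
width: 0.0851
grasp_force: 0.0
```

```bash
python3 - <<'E'
from h import *
import pickle
plan(.4435,.3585,.087,1.75)
t=cap('top');s=cap('side');pickle.dump((t,s),open('g.pkl','wb'))
a=cv2.resize(t['image'][125:205,290:400],None,fx=5,fy=5,interpolation=2)
b=cv2.resize(s['image'][195:235,240:300],None,fx=4,fy=4,interpolation=2)
im=np.zeros((400,795,3),np.uint8);im[:,:550]=a;im[:160,555:]=b
cv2.imwrite('pics/g.png',im[:,:,::-1])
E
```

```text
t 11.07 p [0.4415 0.3592 0.1689] psi 1.737 tilt 0.0014 F [-0.2  0.7  0.4] w 0.0851 j [ 0.54  0.35 -0.    1.22  0.    1.94]
units x -0.03 y 0.05 z 2.05 turn -0.11
```

View pics/g.png

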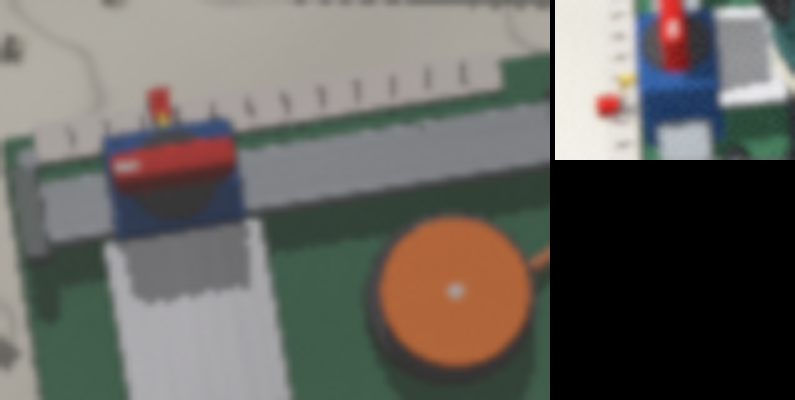

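The top crop shows the pointer tip at (163,118) right beside the flag at (158,101), and the pad centre at (455,291). Because the pad is uncovered and the bar lies parallel to the rail, I only need one numeric check of the alignment.

```bash
python3 - <<'E'
from h import *
import pickle
t,s=pickle.load(open('g.pkl','rb'))
y=.178;R=np.array([[np.cos(y),-np.sin(y)],[np.sin(y),np.cos(y)]]);o=np.array([.529,-.0125])
for n,c,u0,u1,v0,v1 in(('top',t,300,345,135,170),('side',s,240,285,185,235)):
  rows=[]
  for v in range(v0,v1):
    for u in range(u0,u1):
      if c['z_map'][v,u]>0:
        p=dep(c,u,v); l=R.T@(p[:2]-o); rows.append((u,v,l[0],l[1],p[2],*c['image'][v,u]))
  a=np.array(rows); r,g,b=a[:,5:].T
  def rep(k,m):
    q=a[m]; print(n,k,len(q),'u %.1f v %.1f'%tuple(q[:,:2].mean(0)),'lx %.4f ly mean %.4f min %.4f max %.4f z %.3f'%(q[:,2].mean(),q[:,3].mean(),q[:,3].min(),q[:,3].max(),q[:,4].mean()))
  rep('bar top',(r>g+60)&(a[:,4]>.12)&(a[:,4]<.14))
  rep('flag',(r>g+60)&(a[:,4]<.06))
  rep('carr top',(b>r+25)&(b>g+20)&(abs(a[:,4]-.085)<.008))
  rep('yellow',(np.minimum(r,g)>b+25)&(a[:,2]>.105))
  q=a[(np.minimum(r,g)>b+25)&(a[:,2]>.105)]; print(q[:8].round(3))
# flag top at z .035 and pad
A=lambda x,y:(290+(x+.5)/5-.5,125+(y+.5)/5-.5)
for k,px,z in(('flag',(158,98),.035),('ptr',(163,118),.045),('pad',(455,291),.055)):
  p=atz(t,*A(*px),z); print(k,p.round(4),(R.T@(p[:2]-o)).round(4))
E
```

```text
top bar top 110 u 325.3 v 156.1 lx 0.0807 ly mean 0.0871 min 0.0593 max 0.1178 z 0.129
top flag 18 u 321.5 v 145.0 lx 0.1322 ly mean 0.0899 min 0.0853 max 0.0943 z 0.037
top carr top 111 u 324.4 v 159.1 lx 0.0824 ly mean 0.0894 min 0.0566 max 0.1227 z 0.085
top yellow 6 u 322.2 v 148.2 lx 0.1216 ly mean 0.0896 min 0.0870 max 0.0925 z 0.044
[[3.22e+02 1.47e+02 1.22e-01 9.00e-02 5.80e-02 1.63e+02 9.50e+01 6.10e+01]
 [3.21e+02 1.48e+02 1.24e-01 9.20e-02 3.70e-02 1.43e+02 1.02e+02 6.90e+01]
 [3.22e+02 1.48e+02 1.19e-01 9.00e-02 6.00e-02 1.62e+02 1.24e+02 6.80e+01]
 [3.23e+02 1.48e+02 1.24e-01 8.70e-02 3.30e-02 1.46e+02 1.10e+02 7.70e+01]
 [3.22e+02 1.49e+02 1.17e-01 9.10e-02 5.70e-02 1.50e+02 1.30e+02 8.40e+01]
 [3.23e+02 1.49e+02 1.24e-01 8.70e-02 2.00e-02 1.37e+02 1.21e+02 9.10e+01]]
side bar top 106 u 268.8 v 196.5 lx 0.0807 ly mean 0.0977 min 0.0632 max 0.1275 z 0.128
side flag 27 u 252.6 v 220.9 lx 0.1333 ly mean 0.0969 min 0.0894 max 0.1023 z 0.033
side carr top 193 u 269.3 v 210.8 lx 0.0834 ly mean 0.1089 min 0.0603 max 0.1307 z 0.084
side yellow 19 u 257.1 v 214.7 lx 0.1201 ly mean 0.0804 min 0.0583 max 0.0987 z 0.039
[[2.56e+02 2.13e+02 1.24e-01 6.10e-02 2.40e-02 2.30e+02 2.22e+02 1.89e+02]
 [2.57e+02 2.13e+02 1.21e-01 6.20e-02 2.50e-02 2.33e+02 2.23e+02 1.80e+02]
 [2.58e+02 2.13e+02 1.19e-01 5.80e-02 2.00e-02 2.30e+02 2.20e+02 1.73e+02]
 [2.59e+02 2.13e+02 1.16e-01 6.00e-02 2.20e-02 2.09e+02 1.99e+02 1.67e+02]
 [2.55e+02 2.14e+02 1.27e-01 6.20e-02 2.10e-02 2.17e+02 2.03e+02 1.76e+02]
 [2.56e+02 2.14e+02 1.21e-01 9.60e-02 6.10e-02 2.21e+02 2.03e+02 1.49e+02]
 [2.57e+02 2.14e+02 1.18e-01 9.50e-02 5.90e-02 2.26e+02 2.08e+02 1.35e+02]
 [2.58e+02 2.14e+02 1.16e-01 9.30e-02 5.60e-02 2.22e+02 2.02e+02 1.26e+02]]
flag [0.6459 0.1003 0.035 ] [0.1351 0.0903]
ptr [0.6325 0.0971 0.045 ] [0.1213 0.0895]
pad [ 0.5401 -0.0617  0.055 ] [ 0.0022 -0.0504]
```

Both cameras put the pointer and the flag within 1 mm of each other, and the knob is locked. Next I grip the bottle by its cap.

Call:
{"api": "carry_out", "payload": {"rows": [[0, 0, 0, -0.03, 0.05, 0.7, 0], [0, 0, 0, 0, 0, 0.7, 0], [0, 0, 0, 0, 0, 0.35, 0], [0, 0, 0, 0, 0, 0.3, 0], [0, 0, 0, 0, 0, 0, 0.4], [0, 0, 0, 0, 0, 0, 0.7], [0, 0, 0, 0, 0, 0, 1], [0, 0, 0, 0, 0, 0, 1], [0, 0, 0, 0, 0, 0, 1], [0, 0, 0, 0, 0, 0, 1], [0, 0, 0, 0, 0, 0, 1], [0, 0, 0, 0, 0, 0, 1]]}}

```text
t: 12.17
tcp_pos: [0.4469, 0.3545, 0.0881]
tcp_rot: [0.0, 0.647, 0.762, 0.001]
contact_force: [-3.2, -1.5, 7.4]
width: 0.0366
grasp_force: 59.1
```

Call:
{"api": "carry_out", "payload": {"rows": [[0, 0, 0, 0, 0, -0.5, 1], [0, 0, 0, 0, 0, -0.8, 1], [0, 0, 0, 0, 0, -0.9, 1], [0, 0, 0, 0, 0, -0.9, 1], [0, 0, 0, 0, 0, -0.7, 1], [0, 0, 0, -0.5, 0.05, 0, 1], [0, 0, 0, -0.8, 0.05, 0, 1], [0, 0, 0, -0.8, 0.05, 0, 1], [0, 0, 0, -0.8, 0.05, 0, 1], [0, 0, 0, -0.8, 0.05, 0, 1], [0, 0, 0, -0.8, 0.05, 0, 1], [0, 0, 0, -0.8, 0.05, 0, 1]]}}

```text
t: 13.17
tcp_pos: [0.4949, 0.1458, 0.2395]
tcp_rot: [0.0, 0.647, 0.762, 0.0]
contact_force: [0.5, 0.4, -2.9]
width: 0.0367
grasp_force: 61.3
```

```bash
python3 -c "
from h import *
plan(.5403,-.0597,.17,1.737)"
```

```text
t 13.17 p [0.4949 0.1458 0.2395] psi 1.733 tilt 0.0008 F [ 0.5  0.4 -2.9] w 0.0367 j [ 0.13  0.24  0.03  1.36 -0.    1.54]
units x -5.25 y 0.29 z 1.74 turn -0.03
```

Call:
{"api": "carry_out", "payload": {"rows": [[0, 0, 0, -0.8, 0.04, 0, 1], [0, 0, 0, -0.8, 0.04, 0, 1], [0, 0, 0, -0.8, 0.04, 0, 1], [0, 0, 0, -0.8, 0.04, 0, 1], [0, 0, 0, -0.8, 0.04, 0, 1], [0, 0, 0, -0.7, 0.04, 0, 1], [0, 0, 0, -0.4, 0.04, 0, 1], [0, 0, 0, 0, 0, 0.6, 1], [0, 0, 0, 0, 0, 0.6, 1], [0, 0, 0, 0, 0, 0.4, 1], [0, 0, 0, 0, 0, 0, 1], [0, 0, 0, 0, 0, 0, 1]]}}

```text
t: 14.17
tcp_pos: [0.5385, -0.0522, 0.1752]
tcp_rot: [-0.0, 0.648, 0.762, -0.0]
contact_force: [-0.6, 0.2, -3.0]
width: 0.0366
grasp_force: 61.1
```

```bash
python3 - <<'E'
from h import *
plan(.5403,-.0597,.145,1.737)
s=cap('side');t=cap('top')
b=cv2.resize(s['image'][100:230,240:370],None,fx=4,fy=4,interpolation=2)
cv2.imwrite('pics/h.png',b[:,:,::-1])
# black body: silhouette of bottle vs. pad in rays; bottle body axis via depth at body heights
im=s['image'].astype(int)
for lo,hi in((.075,.1),(.10,.13),(.13,.16)):
  P=np.array([dep(s,u,v) for v in range(120,230) for u in range(250,340) if s['z_map'][v,u]>0])
  q=P[(P[:,2]>lo)&(P[:,2]<hi)&(abs(P[:,0]-.54)<.045)&(abs(P[:,1]+.06)<.045)]
  if len(q)>10:
    A=np.c_[2*q[:,:2],np.ones(len(q))]; sol=np.linalg.lstsq(A,(q[:,:2]**2).sum(1),rcond=None)[0]
    print(lo,len(q),'axis',sol[:2].round(4),'r',np.sqrt(sol[2]+sol[0]**2+sol[1]**2).round(4),'xmid',((q[:,0].min()+q[:,0].max())/2).round(4),'ymax',q[:,1].max().round(4))
E
```

```text
t 14.17 p [ 0.5385 -0.0522  0.1752] psi 1.733 tilt 0.0007 F [-0.6  0.2 -3. ] w 0.0366 j [-0.25  0.3  -0.06  1.21 -0.    1.16]
units x -0.19 y 0.01 z 0.76 turn -0.03
0.075 59 axis [ 0.5335 -0.045 ] r 0.0294 xmid 0.5322 ymax -0.0151
0.1 131 axis [ 0.5341 -0.0446] r 0.0296 xmid 0.534 ymax -0.0151
0.13 137 axis [ 0.5352 -0.0448] r 0.03 xmid 0.5346 ymax -0.015
```

View pics/h.png

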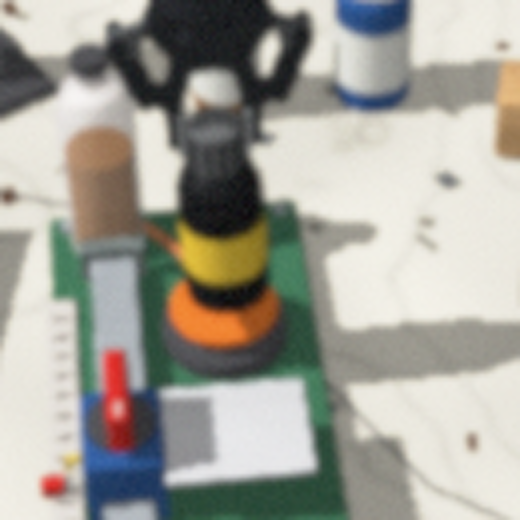

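The bottle hangs upright over the pad, slightly off centre. The depth fit puts its axis about (-6, +13) mm from the pad centre, so I'll correct that and lower it.

Call:
{"api": "carry_out", "payload": {"rows": [[0, 0, 0, -0.17, 0.05, 0, 1], [0, 0, 0, -0.16, 0.04, 0, 1], [0, 0, 0, 0, 0, 0.3, 1], [0, 0, 0, 0, 0, 0.3, 1], [0, 0, 0, 0, 0, 0.1, 1], [0, 0, 0, 0, 0, 0, 1], [0, 0, 0, 0, 0, 0, 1]]}}

```text
t: 14.85
tcp_pos: [0.5448, -0.0649, 0.1474]
tcp_rot: [0.0, 0.648, 0.762, 0.0]
contact_force: [-0.1, 0.3, -3.6]
width: 0.0367
grasp_force: 61.3
```

```bash
cat >> h.py <<'E'
def axis(xc=.54,yc=-.055):
  s=cap('side')
  P=np.array([dep(s,u,v) for v in range(110,230) for u in range(250,340) if s['z_map'][v,u]>0])
  for lo,hi in((.075,.095),(.095,.115),(.115,.14)):
    q=P[(P[:,2]>lo)&(P[:,2]<hi)&(abs(P[:,0]-xc)<.045)&(abs(P[:,1]-yc)<.045)]
    A=np.c_[2*q[:,:2],np.ones(len(q))]; sol=np.linalg.lstsq(A,(q[:,:2]**2).sum(1),rcond=None)[0]
    print(lo,len(q),'axis',sol[:2].round(4),'r',np.sqrt(sol[2]+sol[0]**2+sol[1]**2).round(4))
  im=s['image'].astype(float)
  m=((im[...,0]>150)&(im[...,1]<150)&(im[...,1]>60)&(im[...,2]<90)).astype(np.uint8); m[:, :260]=0; m[:150]=0;m[240:]=0;m[:,335:]=0
  q=np.array([dep(s,u,v) for v,u in np.argwhere(m) if s['z_map'][v,u]>0]); print('orange',len(q),'z',np.median(q[:,2]).round(4) if len(q) else '')
E
python3 -c "
from h import *
plan(.54,-.06,.143,1.737);axis()"
```

```text
t 14.85 p [ 0.5448 -0.0649  0.1474] psi 1.733 tilt 0.0004 F [-0.1  0.3 -3.6] w 0.0367 j [-0.27  0.32 -0.1   1.15 -0.    1.14]
units x 0.14 y -0.10 z 0.11 turn -0.03
0.075 97 axis [ 0.5408 -0.0565] r 0.0291
0.095 108 axis [ 0.5411 -0.0561] r 0.0295
0.115 133 axis [ 0.5415 -0.0547] r 0.0281
orange 251 z 0.056
```

Call:
{"api": "carry_out", "payload": {"rows": [[0, 0, 0, 0, 0, 0.06, 1], [0, 0, 0, 0, 0, 0.06, 1], [0, 0, 0, 0, 0, 0.06, 1], [0, 0, 0, 0, 0, 0.06, 1], [0, 0, 0, 0, 0, 0.06, 1], [0, 0, 0, 0, 0, 0.04, 1], [0, 0, 0, 0, 0, 0, 1]]}}

```text
t: 15.48
tcp_pos: [0.5448, -0.0647, 0.1334]
tcp_rot: [0.0, 0.647, 0.762, 0.0]
contact_force: [0.3, -0.8, 6.3]
width: 0.0369
grasp_force: 62.2
```

Call:
{"api": "carry_out", "payload": {"rows": [[0, 0, 0, 0, 0, 0.05, 1], [0, 0, 0, 0, 0, 0.05, 1], [0, 0, 0, 0, 0, 0.04, 1], [0, 0, 0, 0, 0, 0.02, 1], [0, 0, 0, 0, 0, 0, 1], [0, 0, 0, 0, 0, 0, 1]]}}

```text
t: 15.98
tcp_pos: [0.5454, -0.0653, 0.1303]
tcp_rot: [0.002, 0.648, 0.762, 0.001]
contact_force: [-12.9, -1.1, 47.4]
width: 0.0363
grasp_force: 67.6
```

```bash
python3 -c "
from h import *
plan(.54,-.06,.143,1.737);axis()"
```

```text
t 15.98 p [ 0.5454 -0.0653  0.1303] psi 1.733 tilt 0.0051 F [-12.9  -1.1  47.4] w 0.0363 j [-0.27  0.33 -0.14  1.1  -0.    1.14]
units x 0.15 y -0.11 z -0.32 turn -0.03
0.075 102 axis [ 0.5411 -0.0558] r 0.0292
0.095 109 axis [ 0.5422 -0.056 ] r 0.029
0.115 148 axis [ 0.5422 -0.0562] r 0.0288
orange 220 z 0.0442
```

Fully down (pad top at 0.044, 12 mm lower). Now I let it rise.

Call:
{"api": "carry_out", "payload": {"rows": [[0, 0, 0, 0, 0, -0.04, 1], [0, 0, 0, 0, 0, 0, 1], [0, 0, 0, 0, 0, -0.08, 1], [0, 0, 0, 0, 0, -0.08, 1], [0, 0, 0, 0, 0, -0.08, 1], [0, 0, 0, 0, 0, -0.08, 1], [0, 0, 0, 0, 0, 0, 1], [0, 0, 0, 0, 0, 0, 1], [0, 0, 0, 0, 0, 0, 1]]}}

```text
t: 16.78
tcp_pos: [0.5446, -0.0646, 0.1411]
tcp_rot: [0.0, 0.648, 0.762, 0.0]
contact_force: [1.9, 0.1, 0.4]
width: 0.0363
grasp_force: 61.4
```

```bash
python3 -c "
from h import *
plan(.54,-.06,.143,1.737);axis()"
```

```text
t 16.78 p [ 0.5446 -0.0646  0.1411] psi 1.733 tilt 0.0002 F [1.9 0.1 0.4] w 0.0363 j [-0.27  0.33 -0.11  1.13  0.    1.14]
units x 0.13 y -0.10 z -0.05 turn -0.03
0.075 101 axis [ 0.5404 -0.0558] r 0.0287
0.095 107 axis [ 0.5414 -0.0565] r 0.0297
0.115 139 axis [ 0.5418 -0.0553] r 0.0286
orange 230 z 0.0543
```

The bottle's weight is now on the pad (0.4 N at the tool), so I release it and go up.

Call:
{"api": "carry_out", "payload": {"rows": [[0, 0, 0, 0, 0, 0, 0.5], [0, 0, 0, 0, 0, 0, 0.3], [0, 0, 0, 0, 0, 0, 0], [0, 0, 0, 0, 0, 0, 0], [0, 0, 0, 0, 0, 0, 0], [0, 0, 0, 0, 0, 0, 0], [0, 0, 0, 0, 0, 0, 0], [0, 0, 0, 0, 0, -0.4, 0], [0, 0, 0, 0, 0, -0.8, 0], [0, 0, 0, 0, 0, -0.8, 0], [0, 0, 0, 0, 0, -0.8, 0], [0, 0, 0, 0, 0, 0, 0]]}}

```text
t: 17.83
tcp_pos: [0.5461, -0.065, 0.2588]
tcp_rot: [0.003, 0.647, 0.762, 0.002]
contact_force: [0.5, -0.4, 1.1]
width: 0.0859
grasp_force: 0.0
```

```bash
python3 - <<'E'
from h import *
plan(.54,-.06,.143,1.737);axis()
import pickle
s=cap('side')
s0=pickle.load(open('g.pkl','rb'))[1]
d=np.abs(s['image'].astype(int)-s0['image']).sum(2)[180:240,240:275]; print('carriage region change',d.mean().round(1),(d>120).sum())
E
```

```text
t 17.83 p [ 0.5461 -0.065   0.2588] psi 1.733 tilt 0.0073 F [ 0.5 -0.4  1.1] w 0.0859 j [-0.27  0.29  0.16  1.43  0.    1.14]
units x 0.15 y -0.13 z 2.89 turn -0.03
0.075 103 axis [ 0.5398 -0.0555] r 0.0286
0.095 103 axis [ 0.5394 -0.0554] r 0.0285
0.115 145 axis [ 0.5398 -0.0563] r 0.0289
orange 219 z 0.0542
carriage region change 11.1 0
```

The bottle stands upright on the middle of the pad, the carriage hasn't moved, and the robot is clear. I'm handing in.

```bash
python3 -c "
from h import *
print(robot.job_done())"
```

```text
the job is handed in; nothing more can be done
None
```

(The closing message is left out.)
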